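# Push the vial rack up to the reader

## Task

Push the white vial rack across the bench so that it ends squarely up against the aluminium guide rail and, along the rail, right up against the reader (the squat square box standing at one end of the rail). Only push on the block of the rack with the fingers: do not lift or tip it, do not touch the vials standing in it, and leave the jar, bottle and beaker where they are. Finish with the hand clear of everything.

Things in the scene. Friction and masses are not known exactly. Their poses are not given: they have to be found in the camera images.
- rack: Loose vial rack, a solid white plastic block 100 mm (its x) by 140 mm (its y) by 40 mm high, about 0.45 kg; it slides flat on the bench when pushed with 2 to 8 N; origin at the centre of its underside. It starts somewhere between the robot and the rail, up to about 0.35 rad askew to the rail. Its four upright side faces are plain and are what to push on.
- vials: The nine small amber vials with black caps, stuck fast in the rack's top and moving with it; they stand up to 62 mm above the bench and at least 15 mm inside the block's edges. Same origin and axes as the rack. Not to be touched.
- rail: Straight aluminium guide rail fixed to the bench beyond the rack, 20 mm (its x) by 600 mm (its y) by 25 mm high; origin at the centre of its underside. Its x axis points away from the robot, so the face that the rack is to rest against is 10 mm from the origin on the -x side. Its yaw and position vary.
- reader: Reader, a squat grey and white box 80 x 80 mm, 68 mm high, with a small glass window in its left and right sides, fixed against the rail's near face 230 mm from the rail's middle: at its +y end in some runs, its -y end in others. Origin at the centre of its underside, axes parallel to the rail's. The rack is to rest against the side that looks to the rail's middle, 40 mm from the origin.
- jar: Loose squat amber jar, 56 mm across and 70 mm high to its lid, standing by the rail's other end, 230 mm from its middle; origin at the centre of its underside. Leave alone.
- bottle: Loose amber bottle, 60 mm across and about 130 mm high, standing on the robot's side of the work, to the left or right; origin at the centre of its underside. Leave alone.
- beaker: Loose open glass beaker, 66 mm across and 90 mm high, standing on the robot's side of the work, on the side that the bottle does not stand; origin at the centre of its underside. Leave alone.

How it is judged:
At the end, for the whole second after the job is handed in: The rack stands flat and still on the bench, its long side within 4 mm of the rail and parallel to it within 0.035 rad, its end within 4 mm of the reader's side; jar, bottle and beaker are upright and within 15 mm of where they began (x of rack in the frame of rail between -0.064 and -0.056 m and y of rack in the frame of reader between -0.114 and 0.114 m and angle between the y axis of rack and the y axis of rail, either way round below 0.035 rad and height (world z) of rack below 0.004 m and angle between rack's own z axis and vertical below 0.03 rad and linear speed of rack below 0.01 m/s and not (distance of jar from where it was at the start of the episode above 0.015 m) and not (distance of bottle from where it was at the start of the episode above 0.015 m) and not (distance of beaker from where it was at the start of the episode above 0.015 m) and angle between each of jar, bottle, beaker's own z axis and vertical below 0.1 rad); the robot touches nothing.
It fails at once if the rack was lifted or tipped (height (world z) of rack above 0.008 m or angle between rack's own z axis and vertical above 0.1 rad).
It fails at once if the vials were touched (contact force between any of the fingers, the arm and vials above 1 N).
It fails at once if the jar, bottle or beaker was disturbed (distance of any of jar, bottle, beaker from where it was at the start of the episode above 0.015 m).
It also fails if it takes over 58 s, if anything falls off the work surface, if the arm or the gripper's body presses on something with over 40 N, if the wrist force passes 120 N, or if a joint passes its speed limit or range.

## Robot

A 6-joint arm with a two-finger parallel gripper is mounted at the origin on the work surface. World frame = base frame: x ahead of the robot, y to its left, z up, the work surface at z = 0. Lengths are in m, angles in rad, forces in N, time in s.
With the tool pointing down it reaches from about 0.35 to 0.775 m from the base axis. Payload 7.3 kg.
Tool frame: the origin (TCP) lies on the front face of the gripper's body, between the roots of the fingers; the fingertips stand ahead of it and the grasp point (between the pads) lies 47 mm ahead of it (finger_overhang is the z of the fingertips in the tool frame, in m); z points along the fingers, y is the line along which they close (so a half turn about z gives the same grasp; the last joint's range is limited). The gripper opens to 92 mm and grips with 3 to 60 N. Pads are 19 mm wide; open, the fingers measure 130 mm over their backs; the gripper's body (75 mm by 190 mm) begins 47 mm behind the grasp point.
Start: joints at [-1.394, 0.342, 1.524, -0, 1.275, -0.146], TCP at [0.167, -0.498, 0.292] pointing down, gripper open.
Joint ranges: [-2.53, 2.53], [-0.77, 2.02], [0.04, 2.7], [-1, 4.14], [0.28, 2.66], [-3.11, 3.11]. Speed limits (rad/s): [2.57, 2.57, 3.14, 3.14, 3.14, 3.14].

## Interface

Orientations are given as [roll, pitch, yaw] about the fixed x, y, z axes, in that order (R = Rz(yaw) Ry(pitch) Rx(roll)).
In Python, from cell import * gives the robot as it stands. The module is installed in compiled form; this text tells all that it offers.
- The arm moves only by the tool arm_command, never from a script. Its argument "series" is a list of rows, each an object of numbers: "x", "y", "z": the shift along the tool's x, y, z in mm; "rx", "ry", "rz": the turn, a rotation vector about the tool's x, y, z in degrees. A call has 1 to 20 rows; each row is the pose to reach, as a shift and turn from the pose commanded when the call began, along the tool's axes at that moment; what a row does not reach only later rows make up. A row lasts 1/10 s, in which the tool goes at most 50 mm and 8.59 degrees, less where a joint would pass 70% of its speed; a pose out of reach is approached as far as the arm can. A call with a gripper value outside its range is refused whole. "hand" is the finger opening in mm, from 0 to 91.8, set as the call begins (left out, the last holds). The fingers move at their own pace and stop on an object; "squeeze" is the grip in N (left out, the last holds). Time passes only in rows, so rows that repeat a pose let the fingers close. It gives the time, the measured TCP pose, the force, the opening and the grip force at its end, in the units of the state.
- observe(): the state, without advancing time (a new reading comes with each control period).
- read_camera(name): name is "scene" or "side" or "wrist"; returns a dict with "pixels" (400x640x3 uint8, blue, green, red), "K" (3x3 intrinsics, pixels), "rvec" (rotation vector, rad) and "tvec" (3), from world to camera coordinates, as OpenCV has them. Camera axes: x right, y down, z forward; pixel columns grow to the right and rows downward; lengths in m; the calibration is good to about 2 mm. A picture is of the moment at which its call begins. There is no depth.
- hand_in(): hands the job in; it is judged then, once.
Trained networks look in a picture, given as the dict that the camera call returned (one of the last four; its "shot" number tells which), for a name from the list of things; names that differ only in an ending like _2 or _b are one class to them, and where a whole thing is asked for, a point or a joint stands for the part that bears it (a point fixed in the world has none). Each returns a list of dicts, best first, with "confidence" (0 to 1); they miss things now and then, are a little off and sometimes report something else, mostly with a low value. They report only what shows in the picture. A call takes as long as a camera call.
- boxes_of(picture, query): "point" ([x, y, z] in m, in world coordinates, good to about 4 mm: the middle of the surface that is visible of it).
- trace(picture, query): "pixels" (400x640 bool, what is visible of it).
- mark_of(picture, query): "point" ([x, y, z] in m, in world coordinates, good to about 4 mm: a listed point, or the origin of a listed thing).
The state is a dict: "time": time; "qpos": joint angles; "qvel": joint speeds; "joint_efforts": joint torques, N m; "tool_pos": TCP position; "tool_rot": TCP orientation; "contact_force": force on the tool from outside, world axes, zero at the start; "torque": the same for the moment, N m; "opening": finger opening in m; "grip_force": force on a finger pad.
Only numpy, scipy, OpenCV 4.12 (cv2) and the standard library are available. Lean on these libraries where they do the work, as an engineer would, in place of code of your own. Each camera call takes 0.05 s, during which the arm holds its last target. There are 200 camera calls.

## Working session

There is one attempt and no reset: what is moved stays moved. The work goes in short steps, Python scripts to look and compute and a tool call to move; the robot and the scene stay as the last step left them, time stands still between calls to the robot, and variables do not carry over. Pictures are saved under pics/ and viewed, at most 10 in all, crops included, and the job is handed in when it is done.

Besides the shell and the picture viewer there is one more tool, called as name(argument=value, ...), one argument or row to a line, values as JSON. arm_command: Moves the arm, as the interface text tells. Its arguments: {"type":"object","properties":{"series":{"type":"array"},"hand":{"type":"number"},"squeeze":{"type":"number"}},"required":["series"]}

```bash
mkdir -p pics; cat > h.py <<'E'
from cell import *
import numpy as np, cv2
def look(cams=("scene","side"),names=("rack","rail","reader","jar","bottle","beaker"),save=None):
    for c in cams:
        p=read_camera(c)
        if save: cv2.imwrite(f"pics/{save}_{c}.png",p["pixels"])
        for n in names:
            for m in mark_of(p,n)[:1]: print(c,n,"mark",np.round(m["point"],4),round(m["confidence"],2))
E
python3 - <<'E'
from h import *
look(save="a"); s=observe(); print(s)
print(finger_overhang if 'finger_overhang' in globals() else None)
E
```

```text
scene rack mark [ 0.5452 -0.0404  0.003 ] 0.9
scene rail mark [ 0.6856 -0.0308  0.0035] 0.86
scene reader mark [ 6.415e-01  2.037e-01 -4.000e-04] 0.94
scene jar mark [ 0.635  -0.2579  0.0017] 0.63
scene bottle mark [0.4038 0.3247 0.0034] 0.79
scene beaker mark [ 0.431  -0.3093  0.0044] 0.75
side rack mark [ 0.5459 -0.0397  0.001 ] 0.77
side rail mark [ 0.6893 -0.0269 -0.0013] 0.92
side reader mark [0.6366 0.2029 0.0014] 0.97
side jar mark [ 0.6397 -0.2558 -0.0015] 0.85
side bottle mark [0.4043 0.3221 0.0031] 0.94
side beaker mark [ 0.4342 -0.3098  0.0027] 0.67
{'time': 0.7, 'qpos': array([-1.39401531e+00,  3.41957105e-01,  1.52410361e+00, -3.83724048e-05,
        1.27542037e+00, -1.46021786e-01]), 'qvel': array([-0.00095154,  0.00113629, -0.00068256, -0.00120626, -0.00109235,
       -0.00150722]), 'joint_efforts': array([-7.03093738e-04, -4.31032956e+01, -2.44447625e+01,  7.18958024e-02,
        4.82829579e-02,  1.03357485e-05]), 'tool_pos': array([ 0.16654531, -0.49788539,  0.29226152]), 'tool_rot': array([3.14148761e+00, 5.25550164e-05, 3.22813966e-01]), 'contact_force': array([ 0.27435293, -0.77941087, -0.38833723]), 'torque': array([ 0.00832891,  0.01349336, -0.00614889]), 'grip_force': 0.0, 'opening': 0.09152108084629455}
0.0655
```

View pics/a_scene.png

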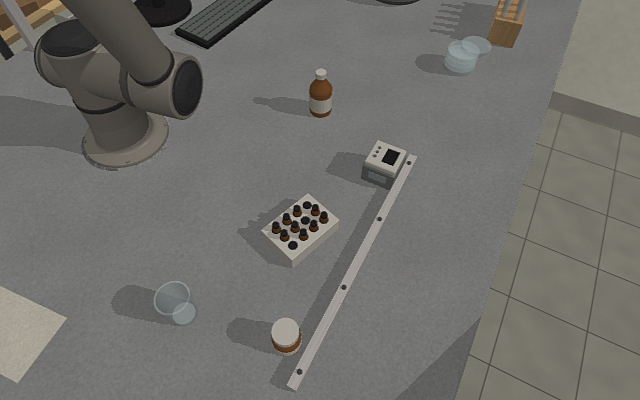

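View pics/a_side.png

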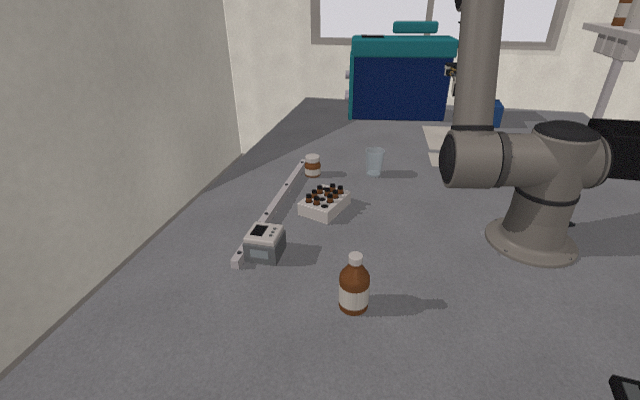

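The scene image shows the rack at about (300,229), askew, the reader at (384,163) on the +y end of the rail, the jar at (286,336), the bottle at (320,95) and the beaker at (175,300). Both views agree. Next I fit the poses.

```bash
cat >> h.py <<'E'
from scipy.optimize import minimize
def hull(pts): return cv2.convexHull(pts.astype(np.float32))
def fit(obj,size,x0,cams=("scene","side"),names=None):
    obs=[]
    for c in cams:
        p=read_camera(c); t=trace(p,obj)
        if not t: print("no",c); continue
        m=t[0]["pixels"].astype(np.uint8)
        n,l,st,_=cv2.connectedComponentsWithStats(m)
        if obj!="rail": m=(l==1+np.argmax(st[1:,4])).astype(np.uint8)
        ys,xs=np.nonzero(m); obs.append((p,hull(np.c_[xs,ys])))
    a,b,h=size; box=np.array([[i*a/2,j*b/2,k*h] for i in(-1,1) for j in(-1,1) for k in(0,1)])
    def cost(v,o=obs):
        R=cv2.Rodrigues(np.array([0,0,v[2]]))[0]; w=box@R.T+[v[0],v[1],0]; e=0
        for p,H in o:
            q=hull(cv2.projectPoints(w,p["rvec"],p["tvec"],p["K"],None)[0].reshape(-1,2))
            i=cv2.intersectConvexConvex(q,H)[0]
            e+=1-i/(cv2.contourArea(q)+cv2.contourArea(H)-i)
        return e
    out=[]
    for o in [obs]+[[k] for k in obs]:
        r=min((minimize(cost,[x0[0],x0[1],x0[2]+d],args=(o,),method="Nelder-Mead",options=dict(initial_simplex=np.array([x0[0],x0[1],x0[2]+d])+np.array([[0,0,0],[.01,0,0],[0,.01,0],[0,0,.1]]),xatol=1e-5,fatol=1e-6,maxiter=600)) for d in (-.25,0,.25)),key=lambda r:r.fun)
        out.append(r.x); print(obj,np.round(r.x,4),round(r.fun,3))
    return out[0]
E
python3 - <<'E'
from h import *
fit("rack",(.1,.14,.04),(.545,-.04,0)); fit("rail",(.02,.6,.025),(.687,-.029,0)); fit("reader",(.08,.08,.068),(.639,.203,0))
E
```

```text
rack [ 0.5451 -0.0421 -0.3088] 0.103
rack [ 0.5456 -0.041  -0.3052] 0.018
rack [ 0.5443 -0.0459 -0.2846] 0.056
rail [ 0.6876 -0.0314  0.0042] 0.201
rail [ 0.6885 -0.029   0.0019] 0.113
rail [ 0.6872 -0.0339  0.0026] 0.074
reader [0.6369 0.1984 0.0812] 0.166
reader [0.6381 0.1982 0.0939] 0.085
reader [0.6361 0.1985 0.0799] 0.075
```

arm_command(
  series=[
    {"x": 398,"y": -360,"z": 0,"rz": 18.3},
    {"x": 398,"y": -360,"z": 0,"rz": 18.3},
    {"x": 398,"y": -360,"z": 0,"rz": 18.3},
    {"x": 398,"y": -360,"z": 0,"rz": 18.3},
    {"x": 398,"y": -360,"z": 0,"rz": 18.3},
    {"x": 398,"y": -360,"z": 0,"rz": 18.3},
    {"x": 398,"y": -360,"z": 0,"rz": 18.3},
    {"x": 398,"y": -360,"z": 0,"rz": 18.3},
    {"x": 398,"y": -360,"z": 0,"rz": 18.3},
    {"x": 398,"y": -360,"z": 0,"rz": 18.3},
    {"x": 398,"y": -360,"z": 0,"rz": 18.3},
    {"x": 398,"y": -360,"z": 0,"rz": 18.3},
    {"x": 398,"y": -360,"z": 0,"rz": 18.3},
    {"x": 398,"y": -360,"z": 0,"rz": 18.3},
    {"x": 398,"y": -360,"z": 0,"rz": 18.3},
    {"x": 398,"y": -360,"z": 0,"rz": 18.3},
  ],
)

```text
invalid input
```

arm_command(
  series=[
    {"x": 398,"y": -360,"z": 0,"rx": 0,"ry": 0,"rz": 18.3},
    {"x": 398,"y": -360,"z": 0,"rx": 0,"ry": 0,"rz": 18.3},
    {"x": 398,"y": -360,"z": 0,"rx": 0,"ry": 0,"rz": 18.3},
    {"x": 398,"y": -360,"z": 0,"rx": 0,"ry": 0,"rz": 18.3},
    {"x": 398,"y": -360,"z": 0,"rx": 0,"ry": 0,"rz": 18.3},
    {"x": 398,"y": -360,"z": 0,"rx": 0,"ry": 0,"rz": 18.3},
    {"x": 398,"y": -360,"z": 0,"rx": 0,"ry": 0,"rz": 18.3},
    {"x": 398,"y": -360,"z": 0,"rx": 0,"ry": 0,"rz": 18.3},
    {"x": 398,"y": -360,"z": 0,"rx": 0,"ry": 0,"rz": 18.3},
    {"x": 398,"y": -360,"z": 0,"rx": 0,"ry": 0,"rz": 18.3},
    {"x": 398,"y": -360,"z": 0,"rx": 0,"ry": 0,"rz": 18.3},
    {"x": 398,"y": -360,"z": 0,"rx": 0,"ry": 0,"rz": 18.3},
    {"x": 398,"y": -360,"z": 0,"rx": 0,"ry": 0,"rz": 18.3},
    {"x": 398,"y": -360,"z": 0,"rx": 0,"ry": 0,"rz": 18.3},
    {"x": 398,"y": -360,"z": 0,"rx": 0,"ry": 0,"rz": 18.3},
    {"x": 398,"y": -360,"z": 0,"rx": 0,"ry": 0,"rz": 18.3},
  ],
  hand=91,
)

```text
time: 2.9
tool_pos: [0.4295, -0.0312, 0.2923]
tool_rot: [3.141, -0.0, 0.001]
contact_force: [-1.0, -0.3, -0.5]
opening: 0.0907
grip_force: 0.0
```

arm_command(
  series=[
    {"x": 0,"y": 0,"z": 50,"rx": 0,"ry": 0,"rz": 0},
    {"x": 0,"y": 0,"z": 100,"rx": 0,"ry": 0,"rz": 0},
    {"x": 0,"y": 0,"z": 150,"rx": 0,"ry": 0,"rz": 0},
    {"x": 0,"y": 0,"z": 180,"rx": 0,"ry": 0,"rz": 0},
    {"x": 0,"y": 0,"z": 200,"rx": 0,"ry": 0,"rz": 0},
    {"x": 0,"y": 0,"z": 213,"rx": 0,"ry": 0,"rz": 0},
    {"x": 0,"y": 0,"z": 213,"rx": 0,"ry": 0,"rz": 0},
    {"x": 0,"y": 0,"z": 213,"rx": 0,"ry": 0,"rz": 0},
  ],
)

```text
time: 3.7
tool_pos: [0.4299, -0.0308, 0.0795]
tool_rot: [3.141, -0.0, 0.002]
contact_force: [-0.1, -0.6, -0.4]
opening: 0.0909
grip_force: 0.0
```

arm_command(
  series=[
    {"x": 5,"y": 0,"z": 0,"rx": 0,"ry": 0,"rz": 0},
    {"x": 10,"y": 0,"z": 0,"rx": 0,"ry": 0,"rz": 0},
    {"x": 15,"y": 0,"z": 0,"rx": 0,"ry": 0,"rz": 0},
    {"x": 20,"y": 0,"z": 0,"rx": 0,"ry": 0,"rz": 0},
    {"x": 25,"y": 0,"z": 0,"rx": 0,"ry": 0,"rz": 0},
    {"x": 30,"y": 0,"z": 0,"rx": 0,"ry": 0,"rz": 0},
    {"x": 34,"y": 0,"z": 0,"rx": 0,"ry": 0,"rz": 0},
    {"x": 38,"y": 0,"z": 0,"rx": 0,"ry": 0,"rz": 0},
    {"x": 42,"y": 0,"z": 0,"rx": 0,"ry": 0,"rz": 0},
    {"x": 46,"y": 0,"z": 0,"rx": 0,"ry": 0,"rz": 0},
    {"x": 50,"y": 0,"z": 0,"rx": 0,"ry": 0,"rz": 0},
    {"x": 54,"y": 0,"z": 0,"rx": 0,"ry": 0,"rz": 0},
    {"x": 58,"y": 0,"z": 0,"rx": 0,"ry": 0,"rz": 0},
    {"x": 62,"y": 0,"z": 0,"rx": 0,"ry": 0,"rz": 0},
    {"x": 66,"y": 0,"z": 0,"rx": 0,"ry": 0,"rz": 0},
    {"x": 70,"y": 0,"z": 0,"rx": 0,"ry": 0,"rz": 0},
  ],
)

```text
time: 5.3
tool_pos: [0.5002, -0.03, 0.0792]
tool_rot: [3.141, -0.0, 0.003]
contact_force: [-1.7, -2.8, 0.3]
opening: 0.0911
grip_force: 0.9
```

```bash
python3 - <<'E'
from h import *
fit("rack",(.1,.14,.04),(.56,-.04,-.1)); p=read_camera("scene"); cv2.imwrite("pics/b.png",cv2.resize(p["pixels"][120:320,160:480],(800,500)))
E
```

```text
rack [ 0.5698 -0.0302 -0.1132] 0.282
rack [ 0.5693 -0.0298 -0.1297] 0.025
rack [ 0.5773 -0.0316  0.1259] 0.207
```

View pics/b.png

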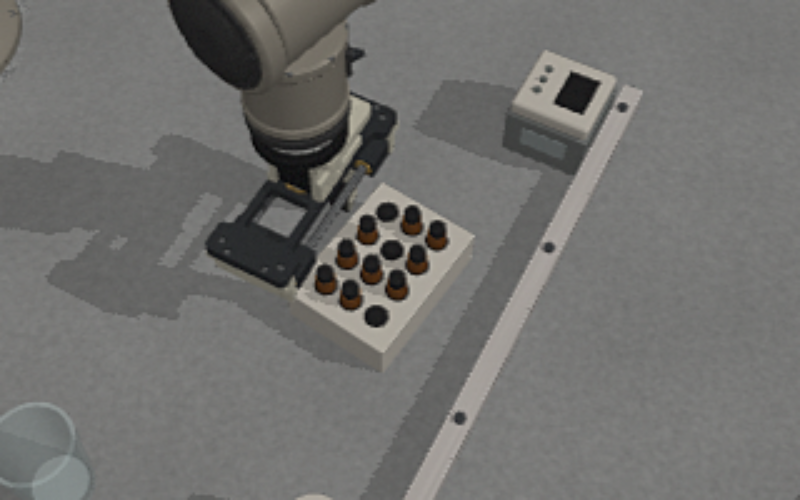

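The rack (crop centre about (385,275)) is turning square under the two fingers. I keep pushing, stopping just short of the rail.

arm_command(
  series=[
    {"x": 4,"y": 0,"z": 0,"rx": 0,"ry": 0,"rz": 0},
    {"x": 8,"y": 0,"z": 0,"rx": 0,"ry": 0,"rz": 0},
    {"x": 12,"y": 0,"z": 0,"rx": 0,"ry": 0,"rz": 0},
    {"x": 16,"y": 0,"z": 0,"rx": 0,"ry": 0,"rz": 0},
    {"x": 20,"y": 0,"z": 0,"rx": 0,"ry": 0,"rz": 0},
    {"x": 24,"y": 0,"z": 0,"rx": 0,"ry": 0,"rz": 0},
    {"x": 28,"y": 0,"z": 0,"rx": 0,"ry": 0,"rz": 0},
    {"x": 32,"y": 0,"z": 0,"rx": 0,"ry": 0,"rz": 0},
    {"x": 36,"y": 0,"z": 0,"rx": 0,"ry": 0,"rz": 0},
    {"x": 40,"y": 0,"z": 0,"rx": 0,"ry": 0,"rz": 0},
    {"x": 44,"y": 0,"z": 0,"rx": 0,"ry": 0,"rz": 0},
    {"x": 48,"y": 0,"z": 0,"rx": 0,"ry": 0,"rz": 0},
    {"x": 51,"y": 0,"z": 0,"rx": 0,"ry": 0,"rz": 0},
    {"x": 54,"y": 0,"z": 0,"rx": 0,"ry": 0,"rz": 0},
    {"x": 57,"y": 0,"z": 0,"rx": 0,"ry": 0,"rz": 0},
    {"x": 60,"y": 0,"z": 0,"rx": 0,"ry": 0,"rz": 0},
  ],
)

```text
time: 7.15
tool_pos: [0.5596, -0.0295, 0.0792]
tool_rot: [-3.141, 0.001, 0.004]
contact_force: [-5.4, -0.2, 4.0]
opening: 0.0906
grip_force: 2.5
```

```bash
python3 - <<'E'
from h import *
fit("rack",(.1,.14,.04),(.62,-.025,0)); s=observe();print(s["contact_force"],s["tool_pos"])
E
```

```text
rack [ 0.624  -0.0229  0.0887] 0.405
rack [ 0.6218 -0.0225  0.0473] 0.081
rack [ 0.6296 -0.0212  0.2648] 0.277
[-0.70567928 -0.29452781 -0.36050619] [ 0.56026931 -0.02962942  0.07918356]
```

arm_command(
  series=[
    {"x": -20,"y": 0,"z": 0,"rx": 0,"ry": 0,"rz": 0},
    {"x": -50,"y": 0,"z": 0,"rx": 0,"ry": 0,"rz": 0},
    {"x": -50,"y": 0,"z": -50,"rx": 0,"ry": 0,"rz": 0},
    {"x": -50,"y": 0,"z": -100,"rx": 0,"ry": 0,"rz": 0},
    {"x": -50,"y": 50,"z": -100,"rx": 0,"ry": 0,"rz": -8},
    {"x": -50,"y": 80,"z": -100,"rx": 0,"ry": 0,"rz": -16},
    {"x": -50,"y": 110,"z": -100,"rx": 0,"ry": 0,"rz": -24},
    {"x": -20,"y": 115,"z": -100,"rx": 0,"ry": 0,"rz": -32},
    {"x": 0,"y": 115,"z": -100,"rx": 0,"ry": 0,"rz": -40},
    {"x": 20,"y": 115,"z": -100,"rx": 0,"ry": 0,"rz": -48},
    {"x": 40,"y": 115,"z": -100,"rx": 0,"ry": 0,"rz": -56},
    {"x": 62,"y": 115,"z": -100,"rx": 0,"ry": 0,"rz": -64},
    {"x": 62,"y": 115,"z": -100,"rx": 0,"ry": 0,"rz": -72},
    {"x": 62,"y": 115,"z": -100,"rx": 0,"ry": 0,"rz": -80},
    {"x": 62,"y": 115,"z": -100,"rx": 0,"ry": 0,"rz": -88},
    {"x": 62,"y": 115,"z": -100,"rx": 0,"ry": 0,"rz": -90},
    {"x": 62,"y": 115,"z": -100,"rx": 0,"ry": 0,"rz": -90},
    {"x": 62,"y": 115,"z": -100,"rx": 0,"ry": 0,"rz": -90},
  ],
  hand=40,
)

```text
time: 9.15
tool_pos: [0.6225, -0.1447, 0.1793]
tool_rot: [3.141, 0.0, 1.573]
contact_force: [-1.3, -0.1, -0.1]
opening: 0.04
grip_force: 0.0
```

```bash
python3 - <<'E'
from h import *
fit("rack",(.1,.14,.04),(.62,-.025,0)); look(names=("rack",)); p=read_camera("scene"); cv2.imwrite("pics/c.png",cv2.resize(p["pixels"][120:370,200:480],(670,600)))
E
```

```text
rack [ 0.621  -0.0259  0.0318] 0.819
rack [0.614  0.0648 0.2469] 0.648
rack [ 0.6199 -0.0303  0.0608] 0.085
scene rack mark [ 0.6189 -0.0242  0.006 ] 0.94
side rack mark [ 0.6223 -0.0178  0.0024] 0.59
```

View pics/c.png

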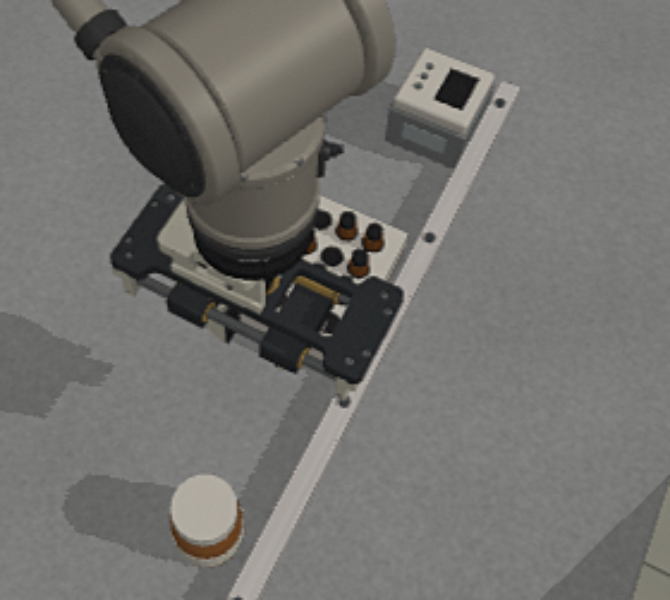

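The crop shows the rack (about (350,235)) just short of the rail, with the jar at (205,520) well clear. I lower the hand behind its -y end and push along the rail.

arm_command(
  series=[
    {"x": 0,"y": 0,"z": 40,"rx": 0,"ry": 0,"rz": 0},
    {"x": 0,"y": 0,"z": 75,"rx": 0,"ry": 0,"rz": 0},
    {"x": 0,"y": 0,"z": 100,"rx": 0,"ry": 0,"rz": 0},
    {"x": 0,"y": 0,"z": 100,"rx": 0,"ry": 0,"rz": 0},
    {"x": 8,"y": 0,"z": 100,"rx": 0,"ry": 0,"rz": 0},
    {"x": 16,"y": 0,"z": 100,"rx": 0,"ry": 0,"rz": 0},
    {"x": 24,"y": 0,"z": 100,"rx": 0,"ry": 0,"rz": 0},
    {"x": 30,"y": 0,"z": 100,"rx": 0,"ry": 0,"rz": 0},
    {"x": 35,"y": 0,"z": 100,"rx": 0,"ry": 0,"rz": 0},
    {"x": 40,"y": 0,"z": 100,"rx": 0,"ry": 0,"rz": 0},
    {"x": 45,"y": 0,"z": 100,"rx": 0,"ry": 0,"rz": 0},
    {"x": 50,"y": 0,"z": 100,"rx": 0,"ry": 0,"rz": 0},
    {"x": 55,"y": 0,"z": 100,"rx": 0,"ry": 0,"rz": 0},
    {"x": 60,"y": 0,"z": 100,"rx": 0,"ry": 0,"rz": 0},
  ],
)

```text
time: 11.0
tool_pos: [0.6223, -0.0848, 0.0796]
tool_rot: [3.141, 0.001, 1.574]
contact_force: [-1.0, -5.4, 3.1]
opening: 0.0403
grip_force: 2.4
```

arm_command(
  series=[
    {"x": 5,"y": 0,"z": 0,"rx": 0,"ry": 0,"rz": 0},
    {"x": 10,"y": 0,"z": 0,"rx": 0,"ry": 0,"rz": 0},
    {"x": 15,"y": 0,"z": 0,"rx": 0,"ry": 0,"rz": 0},
    {"x": 20,"y": 0,"z": 0,"rx": 0,"ry": 0,"rz": 0},
    {"x": 25,"y": 0,"z": 0,"rx": 0,"ry": 0,"rz": 0},
    {"x": 30,"y": 0,"z": 0,"rx": 0,"ry": 0,"rz": 0},
    {"x": 35,"y": 0,"z": 0,"rx": 0,"ry": 0,"rz": 0},
    {"x": 40,"y": 0,"z": 0,"rx": 0,"ry": 0,"rz": 0},
    {"x": 45,"y": 0,"z": 0,"rx": 0,"ry": 0,"rz": 0},
    {"x": 50,"y": 0,"z": 0,"rx": 0,"ry": 0,"rz": 0},
    {"x": 55,"y": 0,"z": 0,"rx": 0,"ry": 0,"rz": 0},
    {"x": 60,"y": 0,"z": 0,"rx": 0,"ry": 0,"rz": 0},
  ],
)

```text
time: 12.2
tool_pos: [0.622, -0.0246, 0.0796]
tool_rot: [3.141, 0.001, 1.574]
contact_force: [0.1, -5.7, 4.0]
opening: 0.0398
grip_force: 2.7
```

```bash
python3 - <<'E'
from h import *
look(names=("rack",),save="d"); s=observe();print(s["contact_force"],s["tool_pos"])
fit("rack",(.1,.14,.04),(.62,.055,0));
E
```

```text
scene rack mark [0.6195 0.0572 0.0025] 0.71
side rack mark [0.6219 0.061  0.0032] 0.83
[ 0.03478096  0.0725849  -0.07569987] [ 0.62138273 -0.02381252  0.07877601]
rack [0.62   0.0522 0.0036] 0.965
rack [0.6169 0.1406 0.2108] 0.742
rack [0.6188 0.0416 0.0414] 0.143
```

View pics/d_scene.png

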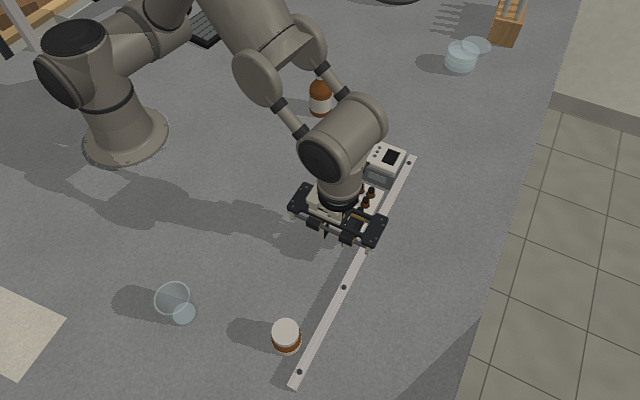

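The hand at (340,215) is pushing the rack, with the reader at (385,160) still a little ahead. I slow down for contact.

arm_command(
  series=[
    {"x": 4,"y": 0,"z": 0,"rx": 0,"ry": 0,"rz": 0},
    {"x": 8,"y": 0,"z": 0,"rx": 0,"ry": 0,"rz": 0},
    {"x": 12,"y": 0,"z": 0,"rx": 0,"ry": 0,"rz": 0},
    {"x": 16,"y": 0,"z": 0,"rx": 0,"ry": 0,"rz": 0},
    {"x": 19,"y": 0,"z": 0,"rx": 0,"ry": 0,"rz": 0},
    {"x": 22,"y": 0,"z": 0,"rx": 0,"ry": 0,"rz": 0},
    {"x": 24,"y": 0,"z": 0,"rx": 0,"ry": 0,"rz": 0},
    {"x": 26,"y": 0,"z": 0,"rx": 0,"ry": 0,"rz": 0},
  ],
)

```text
time: 13.4
tool_pos: [0.6217, 0.0016, 0.0792]
tool_rot: [3.142, 0.0, 1.574]
contact_force: [-0.2, -1.9, -0.9]
opening: 0.0399
grip_force: 0.8
```

arm_command(
  series=[
    {"x": 1,"y": 0,"z": 0,"rx": 0,"ry": 0,"rz": 0},
    {"x": 2,"y": 0,"z": 0,"rx": 0,"ry": 0,"rz": 0},
    {"x": 3,"y": 0,"z": 0,"rx": 0,"ry": 0,"rz": 0},
  ],
)

```text
time: 13.7
tool_pos: [0.6217, 0.0044, 0.0792]
tool_rot: [3.142, 0.0, 1.574]
contact_force: [0.3, -2.2, -0.8]
opening: 0.04
grip_force: 0.8
```

arm_command(
  series=[
    {"x": 1,"y": 0,"z": 0,"rx": 0,"ry": 0,"rz": 0},
    {"x": 2,"y": 0,"z": 0,"rx": 0,"ry": 0,"rz": 0},
  ],
)

```text
time: 13.9
tool_pos: [0.6217, 0.0064, 0.0792]
tool_rot: [3.142, 0.0, 1.574]
contact_force: [-0.7, -2.1, -1.5]
opening: 0.0397
grip_force: 0.8
```

arm_command(
  series=[
    {"x": 1,"y": 0,"z": 0,"rx": 0,"ry": 0,"rz": 0},
    {"x": 2,"y": 0,"z": 0,"rx": 0,"ry": 0,"rz": 0},
  ],
)

```text
time: 14.1
tool_pos: [0.6217, 0.0084, 0.0792]
tool_rot: [3.142, 0.0, 1.574]
contact_force: [0.6, -1.5, -0.7]
opening: 0.0394
grip_force: 0.8
```

arm_command(
  series=[
    {"x": 1,"y": 0,"z": 0,"rx": 0,"ry": 0,"rz": 0},
    {"x": 2,"y": 0,"z": 0,"rx": 0,"ry": 0,"rz": 0},
  ],
)

```text
time: 14.3
tool_pos: [0.6216, 0.0096, 0.0792]
tool_rot: [-3.141, 0.002, 1.574]
contact_force: [-1.5, -9.4, -0.9]
opening: 0.04
grip_force: 4.5
```

arm_command(
  series=[
    {"x": 1,"y": 0,"z": 0,"rx": 0,"ry": 0,"rz": 0},
    {"x": 1,"y": 0,"z": 0,"rx": 0,"ry": 0,"rz": 0},
  ],
)

```text
time: 14.5
tool_pos: [0.6215, 0.0097, 0.0793]
tool_rot: [-3.141, 0.002, 1.574]
contact_force: [-1.1, -9.1, -0.3]
opening: 0.0398
grip_force: 4.7
```

arm_command(
  series=[
    {"x": -20,"y": 0,"z": 0,"rx": 0,"ry": 0,"rz": 0},
    {"x": -45,"y": 0,"z": 0,"rx": 0,"ry": 0,"rz": 0},
    {"x": -45,"y": 0,"z": -50,"rx": 0,"ry": 0,"rz": 0},
    {"x": -45,"y": 0,"z": -100,"rx": 0,"ry": 0,"rz": 0},
    {"x": -20,"y": -30,"z": -100,"rx": 0,"ry": 0,"rz": 8},
    {"x": 0,"y": -60,"z": -100,"rx": 0,"ry": 0,"rz": 16},
    {"x": 20,"y": -90,"z": -100,"rx": 0,"ry": 0,"rz": 24},
    {"x": 40,"y": -121,"z": -100,"rx": 0,"ry": 0,"rz": 32},
    {"x": 60,"y": -121,"z": -100,"rx": 0,"ry": 0,"rz": 40},
    {"x": 75,"y": -121,"z": -100,"rx": 0,"ry": 0,"rz": 48},
    {"x": 75,"y": -121,"z": -100,"rx": 0,"ry": 0,"rz": 56},
    {"x": 75,"y": -121,"z": -100,"rx": 0,"ry": 0,"rz": 64},
    {"x": 75,"y": -121,"z": -100,"rx": 0,"ry": 0,"rz": 72},
    {"x": 75,"y": -121,"z": -100,"rx": 0,"ry": 0,"rz": 80},
    {"x": 75,"y": -121,"z": -100,"rx": 0,"ry": 0,"rz": 88},
    {"x": 75,"y": -121,"z": -100,"rx": 0,"ry": 0,"rz": 90},
    {"x": 75,"y": -121,"z": -100,"rx": 0,"ry": 0,"rz": 90},
    {"x": 75,"y": -121,"z": -100,"rx": 0,"ry": 0,"rz": 90},
  ],
  hand=91,
)

```text
time: 16.3
tool_pos: [0.5004, 0.0862, 0.1794]
tool_rot: [-3.141, -0.0, 0.005]
contact_force: [0.2, -0.4, 0.2]
opening: 0.0912
grip_force: 0.0
```

```bash
python3 - <<'E'
from h import *
look(names=("rack","reader","rail"),save="e")
fit("rack",(.1,.14,.04),(.62,.09,0));
E
```

```text
scene rack mark [0.6192 0.0917 0.0023] 0.75
scene reader mark [6.368e-01 2.014e-01 1.000e-04] 0.74
scene rail mark [ 0.6855 -0.03   -0.0019] 0.61
side rack mark [0.6204 0.0919 0.0027] 0.86
side reader mark [0.6388 0.2    0.0008] 0.71
side rail mark [ 0.6907 -0.0288 -0.0011] 0.83
rack [ 0.6211  0.0899 -0.0036] 0.324
rack [ 0.6216  0.0903 -0.0019] 0.017
rack [0.6177 0.0734 0.1076] 0.228
```

View pics/e_scene.png

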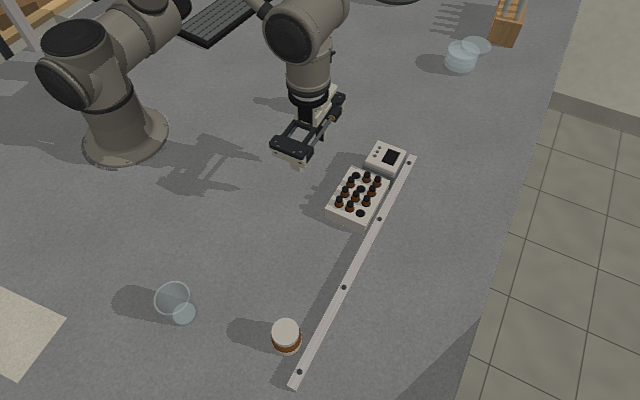

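The rack at (357,197) is against the reader at (385,158), with a small gap left to the rail. Now the final push in x.

arm_command(
  series=[
    {"x": 0,"y": 0,"z": 40,"rx": 0,"ry": 0,"rz": 0},
    {"x": 0,"y": 0,"z": 75,"rx": 0,"ry": 0,"rz": 0},
    {"x": 0,"y": 0,"z": 100,"rx": 0,"ry": 0,"rz": 0},
    {"x": 0,"y": 0,"z": 100,"rx": 0,"ry": 0,"rz": 0},
    {"x": 10,"y": 0,"z": 100,"rx": 0,"ry": 0,"rz": 0},
    {"x": 20,"y": 0,"z": 100,"rx": 0,"ry": 0,"rz": 0},
    {"x": 30,"y": 0,"z": 100,"rx": 0,"ry": 0,"rz": 0},
    {"x": 40,"y": 0,"z": 100,"rx": 0,"ry": 0,"rz": 0},
    {"x": 48,"y": 0,"z": 100,"rx": 0,"ry": 0,"rz": 0},
    {"x": 54,"y": 0,"z": 100,"rx": 0,"ry": 0,"rz": 0},
    {"x": 57,"y": 0,"z": 100,"rx": 0,"ry": 0,"rz": 0},
    {"x": 60,"y": 0,"z": 100,"rx": 0,"ry": 0,"rz": 0},
    {"x": 62,"y": 0,"z": 100,"rx": 0,"ry": 0,"rz": 0},
  ],
)

```text
time: 18.2
tool_pos: [0.5609, 0.0862, 0.079]
tool_rot: [3.141, 0.004, 0.003]
contact_force: [-6.6, -0.3, 5.8]
opening: 0.0909
grip_force: 3.6
```

arm_command(
  series=[
    {"x": 1,"y": 0,"z": 0,"rx": 0,"ry": 0,"rz": 0},
    {"x": 2,"y": 0,"z": 0,"rx": 0,"ry": 0,"rz": 0},
  ],
)

```text
time: 18.4
tool_pos: [0.5626, 0.0861, 0.0789]
tool_rot: [3.141, 0.005, 0.004]
contact_force: [-6.9, -0.7, 3.8]
opening: 0.0913
grip_force: 3.0
```

arm_command(
  series=[
    {"x": 1,"y": 0,"z": 0,"rx": 0,"ry": 0,"rz": 0},
    {"x": 2,"y": 0,"z": 0,"rx": 0,"ry": 0,"rz": 0},
  ],
)

```text
time: 18.6
tool_pos: [0.5647, 0.0862, 0.0789]
tool_rot: [3.141, 0.004, 0.004]
contact_force: [-5.1, -1.0, 3.7]
opening: 0.0909
grip_force: 2.9
```

arm_command(
  series=[
    {"x": 1,"y": 0,"z": 0,"rx": 0,"ry": 0,"rz": 0},
    {"x": 2,"y": 0,"z": 0,"rx": 0,"ry": 0,"rz": 0},
  ],
)

```text
time: 18.8
tool_pos: [0.5667, 0.0862, 0.0789]
tool_rot: [3.141, 0.004, 0.004]
contact_force: [-5.3, -1.3, 3.7]
opening: 0.0908
grip_force: 2.9
```

arm_command(
  series=[
    {"x": 1,"y": 0,"z": 0,"rx": 0,"ry": 0,"rz": 0},
    {"x": 2,"y": 0,"z": 0,"rx": 0,"ry": 0,"rz": 0},
  ],
)

```text
time: 19.0
tool_pos: [0.5678, 0.0862, 0.0789]
tool_rot: [3.141, 0.007, 0.004]
contact_force: [-11.6, -2.1, 10.3]
opening: 0.0912
grip_force: 5.9
```

arm_command(
  series=[
    {"x": 1,"y": 0,"z": 0,"rx": 0,"ry": 0,"rz": 0},
    {"x": 1,"y": 0,"z": 0,"rx": 0,"ry": 0,"rz": 0},
  ],
)

```text
time: 19.2
tool_pos: [0.5679, 0.0862, 0.0789]
tool_rot: [3.141, 0.009, 0.004]
contact_force: [-12.6, -1.9, 9.8]
opening: 0.0908
grip_force: 6.4
```

arm_command(
  series=[
    {"x": -20,"y": 0,"z": 0,"rx": 0,"ry": 0,"rz": 0},
    {"x": -60,"y": 0,"z": 0,"rx": 0,"ry": 0,"rz": 0},
    {"x": -60,"y": 0,"z": -50,"rx": 0,"ry": 0,"rz": 0},
    {"x": -100,"y": 0,"z": -90,"rx": 0,"ry": 0,"rz": 0},
    {"x": -130,"y": 0,"z": -130,"rx": 0,"ry": 0,"rz": 0},
    {"x": -150,"y": 0,"z": -130,"rx": 0,"ry": 0,"rz": 0},
    {"x": -150,"y": 0,"z": -130,"rx": 0,"ry": 0,"rz": 0},
  ],
)

```text
time: 19.9
tool_pos: [0.4193, 0.0859, 0.2106]
tool_rot: [3.142, -0.001, 0.004]
contact_force: [-0.3, 0.2, 0.4]
opening: 0.0909
grip_force: 0.0
```

```bash
python3 - <<'E'
from h import *
look()
fit("rack",(.1,.14,.04),(.62,.09,0)); p=read_camera("scene"); cv2.imwrite("pics/f.png",cv2.resize(p["pixels"][120:270,300:480],(720,600)))
E
```

```text
scene rack mark [0.6286 0.0897 0.0007] 0.81
scene rail mark [ 0.6864 -0.03    0.0017] 0.83
scene reader mark [ 0.6406  0.2008 -0.0025] 0.64
scene jar mark [ 0.6371 -0.2565  0.0031] 0.69
scene bottle mark [0.401  0.3225 0.0021] 0.9
scene beaker mark [ 0.4325 -0.3096  0.0042] 0.81
side rack mark [6.289e-01 9.460e-02 4.000e-04] 0.89
side rail mark [ 0.689  -0.0297 -0.0044] 0.77
side reader mark [0.637  0.2027 0.0021] 0.71
side jar mark [ 6.358e-01 -2.593e-01 -3.000e-04] 0.83
side bottle mark [0.4038 0.3227 0.0037] 0.94
side beaker mark [ 0.4345 -0.3104  0.0037] 0.48
rack [0.6266 0.0896 0.0117] 0.336
rack [0.6284 0.0902 0.021 ] 0.038
rack [0.626  0.0716 0.0594] 0.224
```

View pics/f.png

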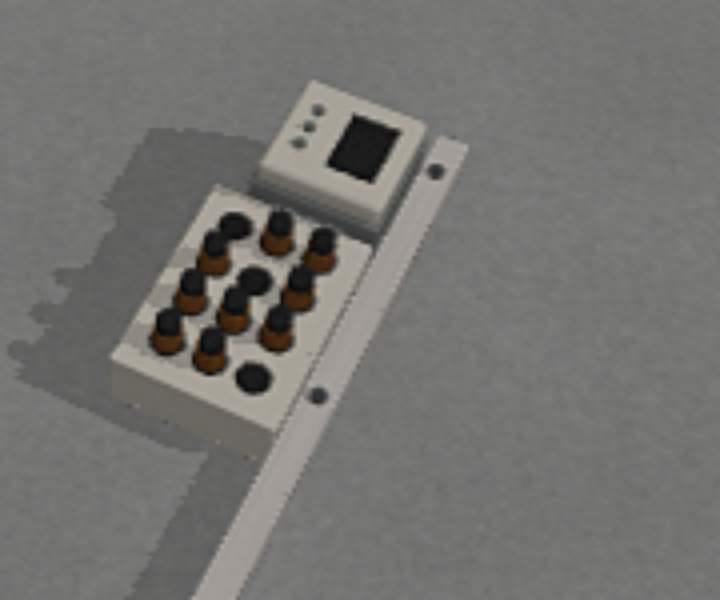

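The crop shows the rack flush along the rail (edge from (275,430) to (370,245)) and touching the reader (about (300,215)). Both contacts also showed as clear force steps. The loose items have not moved and the hand is clear, so I hand in.

```bash
python3 -c "
from cell import *
print(hand_in())"
```

```text
the job is handed in; nothing more can be done
None
```

The rack is pushed up against the rail and the reader, with the hand clear and the jar, bottle and beaker unmoved in the last images; the job is handed in, but no verdict came back.

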